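# Fit the retaining ring on a trolley wheel's axle and hold it spread

### The job

Press the trolley wheel down on its axle until it is fully home, then take the circlip pliers by their handles, squeeze to spread the ring, and lower it level over the end of the axle until it lies at the groove just above the wheel's hub. Finish holding it there: the pliers still in the gripper and squeezed, the ring wide open around the axle at the groove, not pushed hard against the hub. Leave the other things on the table alone.

Things in the scene. Friction and masses are not known exactly. Their poses are not given: they have to be found in the camera images.
- bracket: Fixed axle bracket of a serving trolley, lying on the table: dark steel flange 140 x 140 x 10 mm with a vertical steel stub axle 25 mm in diameter standing up from its middle through the wheel. Origin: centre of the flange's underside, on the axle's line; z points up along the axle. A shoulder 22 mm above the table is where the wheel's hub comes to rest.
- axle_end (a point): Centre of the axle's flat top end, 94 mm above the table. The last 3 mm are chamfered from 25 mm to 19 mm diameter.
- groove (a point): Point on the axle's line at mid-height of the ring groove, 79 mm above the table. The groove is 6 mm wide (76 to 82 mm above the table), 22 mm in diameter and looks dark; it shows only when the wheel is fully home.
- wheel (a joint): How far the wheel has been pushed down along the axle from its highest place, in m: it starts at 0 to 0.006 and is fully home at 0.014, against a hard stop. It is a tight sliding fit that stays where it is left; a steady push down of 6 N or more on the hub moves it (about 10 N at 30 mm/s).
- hub_face (a point): Centre of the wheel hub's flat top face, on the axle's line; 76 mm above the table when the wheel is fully home (90 mm at joint value 0). Wheel: black rubber tyre 160 mm in diameter, 40 mm wide, white rim; white hub 60 mm in diameter, whose face stands 7 mm above the tyre's upper side. The axle comes up through the hub.
- pliers: Circlip pliers lying on the table, 0.2 kg: red handles, dark jaws with tips bent straight down, a dark steel snap ring already hooked on the tips. Origin: under the rivet, level with the ring's underside (the pliers' lowest part; table level at the start). x points from the handles to the ring, z up. Overall x = -115 to 87 mm; jaws and rivet reach 30 mm up.
- handles (a point): Place to grip: midway between the red handles, on the pliers' x axis 52 mm behind the rivet, 13 mm above the ring's underside, the handles' mid-height here. One handle each side along y, each 9 mm thick, 11 mm high, running from 34 to 115 mm behind the rivet; 62 mm over the outside here with the ring relaxed, about 40 mm squeezed to the stop.
- jaw_left (a joint): Turn of each plier half in rad: 0 with the ring relaxed (hole 22 mm, does not pass the axle), growing as the handles are squeezed together, to about 0.21 at the stop screw, ring fully spread (hole 29 mm; 25 mm at 0.10). Spring: at the gripping place about 6 N on each handle starts it, 12 N holds it at the stop. Let go, it springs back.
- ring_hole (a point): Centre of the hole of the ring when fully spread, at mid-thickness: a fixed point of the pliers, 65 mm ahead of the rivet on the pliers' x axis and 1.5 mm above the ring's underside. The ring is 3 mm thick, about 36 mm over the outside; its gap and ears face the handles. Its underside is the lowest part of the pliers.
- dough_tub: Bystander: yellow modelling-dough tub with a red lid, 60 mm diameter, 62 mm tall. Origin: centre of its underside.
- hub_cap: Bystander: flat grey plastic hub cap, 62 mm diameter, 16 mm tall. Origin: centre of its underside.
- torch: Bystander: blue torch lying on its side, 135 mm long along its x, 42 mm thick. Origin: under its middle, table level.
- ear_defenders: Bystander: teal ear defenders with a black headband, lying down, about 170 mm wide (y), 160 mm long (x, cups at x = 0, band ahead), 72 mm tall. Origin: between the cups, table level.
Mind the look-alikes: they are no part of the job. There is more than one size of the pliers; the job needs the largest.

How it is judged:
By the outcome, as a careful person would: the job done as asked, in the order asked, and still so for the second after the job is handed in, while the arm keeps its last pose, push and grip.
It also fails if it takes over 51 s, if anything falls off the work surface, if the arm or the gripper's body presses on something with over 40 N, if the wrist force passes 120 N, or if a joint passes its speed limit or range.

### The arm

A 6-joint arm with a two-finger parallel gripper is mounted at the origin on the work surface. World frame = base frame: x ahead of the robot, y to its left, z up, the work surface at z = 0. Lengths are in m, angles in degrees, forces in N, time in s.
With the tool pointing down it reaches from about 0.35 to 0.875 m from the base axis. Payload 4.2 kg.
Tool frame: the origin (TCP) lies midway between the tips of the shut fingers; the grasp point (between the pads) lies 19 mm behind it; z points along the fingers, y is the direction in which the jaws open and shut (so a half turn about z gives the same grasp; the last joint's range is limited). The gripper opens to 87 mm and grips with 3 to 60 N. Pads are 19 mm wide; open, the fingers measure 117 mm over their backs; the gripper's body (75 mm by 190 mm) begins 51 mm behind the grasp point.
Start: joints at [86.322, 22.042, 0.453, 0, -68.411, -14.817], TCP at [0.198, 0.593, 0.223] pointing down, gripper open.
Joint ranges: [-179.83, 179.83], [-69.29, 118.12], [-61.27, 80.66], [-181.25, 117.63], [-171.15, -9.14], [-177.46, 177.46]. Speed limits (degrees/s): [159.86, 159.86, 180, 180, 180, 180].

### API

Orientations are given as a 3x3 rotation matrix whose columns are the frame's x, y, z axes.
In Python, from station import r gives the robot as it stands.
- The arm moves only by the tool servo_tool, never from a script. Its arguments are lists of equal length, an entry for each row: "slide": the shift along the world's x, y, z in units of 60 mm (1.0 is 60 mm), a list of three; "twist": the turn, a rotation vector about the world's x, y, z in units of 6 degrees (1.0 is 6 degrees), a list of three; "gripper": the closure, from 0 (fully open) to 1 (shut). In form: {"slide": [[x, y, z], ...], "twist": [[wx, wy, wz], ...], "gripper": [gripper, ...]}. A call has 1 to 12 rows; each row shifts and turns the commanded pose from where the row before left it; what a row does not reach is not made up. A row lasts 1/8 s, in which the tool goes at most 62.5 mm and 10.7 degrees, less where a joint would pass 70% of its speed; a pose out of reach is approached as far as the arm can. A call is refused whole if a number of a shift passes 1 or a number of a turn 1, either way. A call with a gripper value outside its range is refused whole. The fingers move at their own pace and stop on an object; the grip force is fixed at half the most. Time passes only in rows, so rows that do not move let the fingers close. It gives the time, the measured TCP pose, the force and the opening at its end, in the units of the state.
- r.sense(): the state, without advancing time (a new reading comes with each control period).
- r.capture(name): name is "scene" or "top"; returns a dict with "image" (384x512x3 uint8, blue, green, red), "intrinsics" (3x3 intrinsics, pixels), "R" (3x3) and "t" (3): a world point X has camera coordinates R X + t. Camera axes: x right, y down, z forward; pixel columns grow to the right and rows downward; lengths in m; the calibration is good to about 2 mm. A picture is of the moment at which its call begins. There is no depth.
- r.finish_job(): hands the job in, once; it reports no verdict.
The state is a dict: "time_s": time; "joints": joint angles; "joint_velocities": joint speeds; "effort": joint torques, N m; "tcp_pos": TCP position; "ee_rot": TCP orientation; "wrist_force": force on the tool from outside, world axes, zero at the start; "moment": the same for the moment, N m; "gripper_width": opening from 0.0 (shut) to 1.0 (fully open).
Only numpy, scipy, OpenCV 4.12 (cv2) and the standard library are available. Lean on these libraries where they do the work, as an engineer would, in place of code of your own. Each camera call takes 0.05 s, during which the arm holds its last target.

## Working session

There is one attempt and no reset: what is moved stays moved. The work goes in short steps, Python scripts to look and compute and a tool call to move; the robot and the scene stay as the last step left them, time stands still between calls to the robot, and variables do not carry over. Pictures are saved under pics/ and viewed, and the job is handed in when it is done.

Besides the shell and the picture viewer there is one more tool, called after ">>>" by a JSON object that holds its "name" and its "arguments". servo_tool: Moves the arm, as the interface text tells. Its arguments: {"type":"object","properties":{"slide":{"type":"array","items":{"type":"array","items":{"type":"number"}}},"twist":{"type":"array","items":{"type":"array","items":{"type":"number"}}},"gripper":{"type":"array","items":{"type":"number"}}},"required":["slide","twist","gripper"]}

```bash
mkdir -p pics; ls; cat > h.py <<'E'
import numpy as np,cv2,pickle
from station import r
def grab(n,tag):
    c=r.capture(n); cv2.imwrite(f'pics/{tag}_{n}.png',c['image']); pickle.dump(c,open(f'{tag}_{n}.pkl','wb')); return c
def load(n,tag): return pickle.load(open(f'{tag}_{n}.pkl','rb'))
def ray(c,uv):
    K=np.array(c['intrinsics']);R=np.array(c['R']);t=np.array(c['t'])
    d=R.T@np.linalg.solve(K,[uv[0],uv[1],1.]); o=-R.T@t; return o,d
def onz(c,uv,z):
    o,d=ray(c,uv); return o+d*(z-o[2])/d[2]
def proj(c,X):
    p=np.array(c['intrinsics'])@(np.array(c['R'])@np.array(X,float)+np.array(c['t'])); return p[:2]/p[2]
def tri(c1,u1,c2,u2):
    o1,d1=ray(c1,u1);o2,d2=ray(c2,u2)
    s=np.linalg.lstsq(np.c_[d1,-d2],o2-o1,rcond=None)[0]
    a=o1+d1*s[0];b=o2+d2*s[1]; return (a+b)/2,np.linalg.norm(a-b)
E
python3 - <<'E'
from h import *
for n in('scene','top'):
    c=grab(n,'a'); print(n,-np.array(c['R']).T@c['t'],c['intrinsics'])
s=r.sense();print(s)
E
```

```text
pics
scene [0.80065341 0.46597638 0.93974541] [[374.11452373   0.         253.60689558]
 [  0.         374.11452373 188.61634368]
 [  0.           0.           1.        ]]
top [0.42767489 0.02163951 1.54475878] [[474.59581709   0.         267.75428095]
 [  0.         474.59581709 188.52843368]
 [  0.           0.           1.        ]]
{'time_s': 0.1, 'joints': array([ 8.63225860e+01,  2.20864930e+01,  3.87361061e-01, -2.59862041e-02,
       -6.84114302e+01, -1.48167057e+01]), 'joint_velocities': array([-0.04498737, -0.15573302,  0.18554863,  0.01339791,  0.09043358,
        0.06730758]), 'effort': array([ 4.64223303e-04, -3.91687882e+01,  1.87935305e+01,  4.23180968e+00,
        1.34872008e-02, -7.26837879e-05]), 'tcp_pos': array([0.19806252, 0.59221388, 0.22156412]), 'ee_rot': array([[ 9.48303162e-01, -3.17365430e-01, -5.44625128e-04],
       [-3.17365886e-01, -9.48301265e-01, -1.89861523e-03],
       [ 8.60861402e-05,  1.97330826e-03, -9.99998049e-01]]), 'wrist_force': array([-0.43924396,  0.10496961, -0.96796248]), 'moment': array([-0.01876437,  0.03407759,  0.02016073]), 'gripper_width': 1.0025990773845734}
```

View pics/a_scene.png

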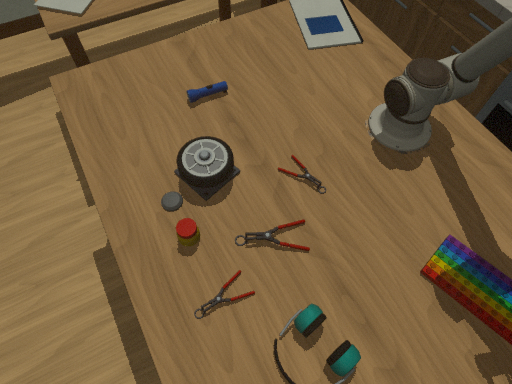

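View pics/a_top.png

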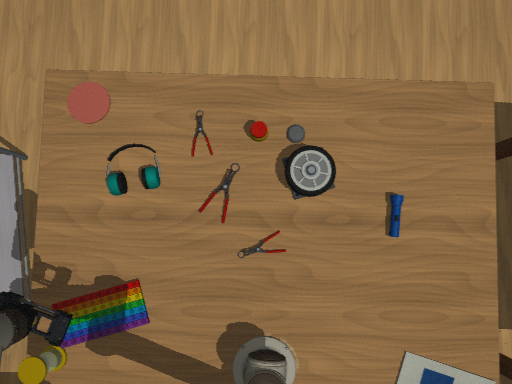

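Three pliers, by pixel in the top and scene views:
- A: top (222,190), scene (272,236).
- B: top (201,133), scene (224,296).
- C: top (262,246), scene (302,176).

A looks longest. I'll confirm that with a measurement and an enlarged crop.

```bash
python3 - <<'E'
from h import *
s=load('scene','a');t=load('top','a')
A=cv2.resize(t['image'][100:260,185:345],(800,600) if 0 else (600,600),interpolation=cv2.INTER_CUBIC)
cv2.imwrite('pics/a_topcrop.png',A)
A=cv2.resize(s['image'][120:320,160:340],(540,600),interpolation=cv2.INTER_CUBIC)
cv2.imwrite('pics/a_scenecrop.png',A)
# red masks
for n,c in(('top',t),('scene',s)):
    im=c['image'];hsv=cv2.cvtColor(im,cv2.COLOR_BGR2HSV)
    m=(((hsv[...,0]<6)|(hsv[...,0]>172))&(hsv[...,1]>150)&(hsv[...,2]>70)).astype(np.uint8)
    k,l,st,ce=cv2.connectedComponentsWithStats(m)
    for i in range(1,k):
        if st[i,4]>15:
            ys,xs=np.where(l==i);p=np.c_[xs,ys].astype(float)
            mu=p.mean(0);u,sv,v=np.linalg.svd(p-mu);q=(p-mu)@v[0]
            e1=onz(c,mu+v[0]*(q.min()-.5),.013);e2=onz(c,mu+v[0]*(q.max()+.5),.013)
            print(n,ce[i].round(1),st[i,4],e1.round(4)[:2],e2.round(4)[:2],'len',np.linalg.norm(e1-e2).round(4))
E
```

```text
top [258.4 129. ] 208 [0.7899 0.0475] [0.7379 0.0257] len 0.0564
top [193.6 146.1] 37 [0.6701 0.25  ] [0.7336 0.2427] len 0.0639
top [208.6 145.2] 34 [0.7369 0.2089] [0.6748 0.1865] len 0.0661
top [206.8 201.8] 62 [0.5531 0.1722] [0.4884 0.2208] len 0.0809
top [224.7 210.4] 62 [0.5362 0.1314] [0.4551 0.1445] len 0.0821
top [271.4 235.9] 34 [ 0.4332 -0.0401] [0.3981 0.0132] len 0.0638
top [275.9 250.9] 35 [3.659e-01 1.000e-04] [ 0.3723 -0.0608] len 0.0612
top [ 97.5 294.1] 464 [0.26   0.4008] [0.1759 0.6728] len 0.2846
scene [297.7 161.4] 28 [ 0.3743 -0.0561] [0.3649 0.0011] len 0.058
scene [287.9 171.7] 30 [ 0.4352 -0.035 ] [0.3964 0.0147] len 0.0631
scene [185.9 227.2] 301 [0.7782 0.0133] [0.7228 0.0177] len 0.0556
scene [295.  222.7] 43 [0.4558 0.1482] [0.5076 0.1368] len 0.0531
scene [281.4 226.4] 17 [0.5094 0.1362] [0.5322 0.1328] len 0.023
scene [293.9 245.8] 66 [0.5501 0.1733] [0.4909 0.2234] len 0.0776
scene [433.4 275.9] 177 [0.2582 0.4047] [0.2389 0.4698] len 0.0678
scene [231.7 278.7] 47 [0.6765 0.1905] [0.7344 0.2094] len 0.0608
scene [478.8 311.7] 393 [0.2403 0.4673] [0.1855 0.6396] len 0.1808
scene [242.2 295.5] 48 [0.6699 0.2549] [0.731  0.2442] len 0.062
```

View pics/a_topcrop.png

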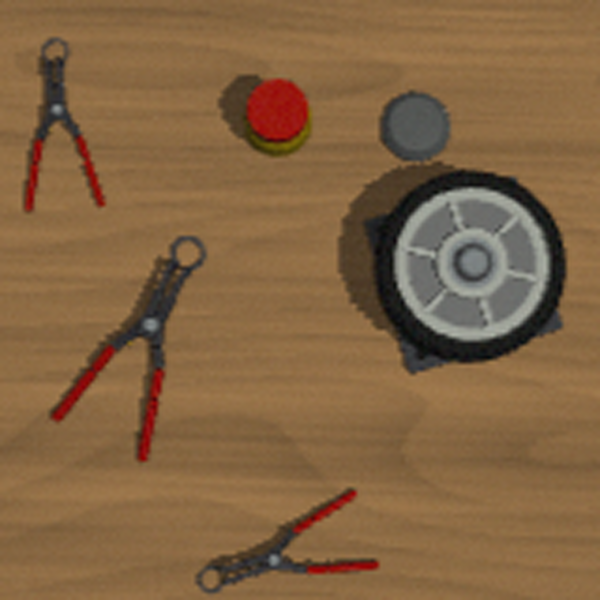

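View pics/a_scenecrop.png

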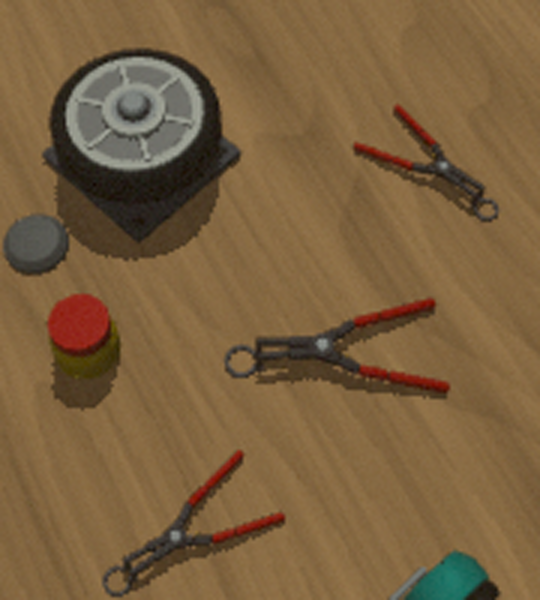

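The crops confirm A is the right pair: its red handles measure 81–82 mm, matching the specified 81 mm, against about 63 mm for B and C. In the top crop its ring is at (188,252) and its rivet at (151,325). The axle is at about top px (311,169). Next I'll measure these precisely.

```bash
python3 - <<'E'
from h import *
s=load('scene','a');t=load('top','a')
def crop(c,u,v,h,k,name):
    im=c['image'][v-h:v+h,u-h:u+h]; cv2.imwrite('pics/'+name,cv2.resize(im,None,fx=k,fy=k,interpolation=cv2.INTER_NEAREST))
a=[]
for c,u,v in((t,234,168),(t,311,169),(s,241,240),(s,204,155)):
    im=c['image'][v-15:v+15,u-15:u+15]; a.append(cv2.resize(im,(390,300) if 0 else (300,300),interpolation=cv2.INTER_CUBIC))
cv2.imwrite('pics/a_q.png',np.vstack([np.hstack(a[:2]),np.hstack(a[2:])]))
# hub bright blob in both
for n,c,u,v in(('top',t,311,169),('scene',s,204,155)):
    g=cv2.cvtColor(c['image'],cv2.COLOR_BGR2GRAY)
    m=np.zeros_like(g);cv2.circle(m,(u,v),40,255,-1)
    w=((g<55)&(m>0)).astype(np.uint8)
    k,l,st,ce=cv2.connectedComponentsWithStats(w); i=1+st[1:,4].argmax()
    print(n,st[i],ce[i])
    # rim outer: bright region
    w=((g>110)&(cv2.cvtColor(c['image'],cv2.COLOR_BGR2HSV)[...,1]<50)&(m>0)).astype(np.uint8)
    cs,_=cv2.findContours(w,cv2.RETR_EXTERNAL,cv2.CHAIN_APPROX_NONE); cc=max(cs,key=cv2.contourArea)
    print(' rim ellipse',cv2.fitEllipse(cv2.convexHull(cc)))
E
```

```text
top [282 145  54  52 746] [305.84048257 171.83780161]
 rim ellipse ((310.3149719238281, 169.9848175048828), (40.22789001464844, 40.806663513183594), 107.31401062011719)
scene [ 175  137   65   59 1233] [207.02351987 173.05758313]
 rim ellipse ((204.3407440185547, 157.33876037597656), (36.9639778137207, 45.3860969543457), 82.34963989257812)
```

View pics/a_q.png

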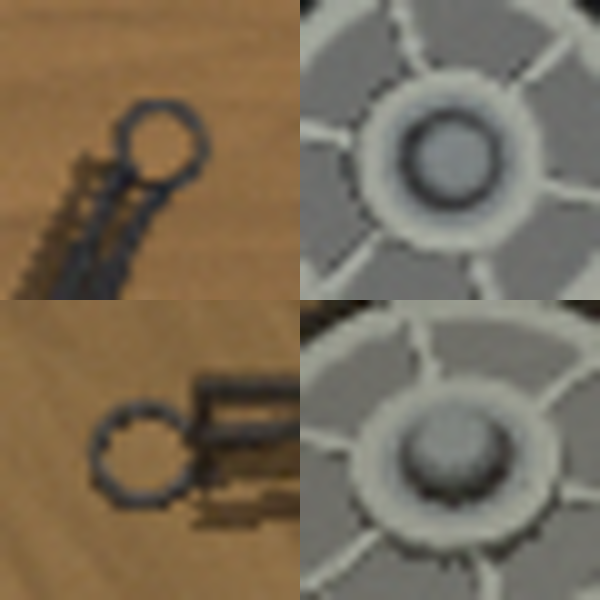

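Rows show the ring at top (234.6,167.2) and scene (240,240), and the axle end at top (310.8,169.5) and scene (203.5,152.8).

```bash
python3 - <<'E'
from h import *
s=load('scene','a');t=load('top','a')
R=(234.65,167.2),(240.05,239.95)
print('ring',onz(t,R[0],.0015),onz(s,R[1],.0015),tri(t,R[0],s,R[1]))
def cr(px,py,u,v,k,ou,ov): return ((px+.5)/k-.5+ou,(py+.5)/k-.5+ov)
rv=cr(151,325,0,0,3.75,185,100),cr(322,344,0,0,3,160,120)
print('rivet',rv,onz(t,rv[0],.03),onz(s,rv[1],.03),tri(t,rv[0],s,rv[1]))
print('axle end tri',tri(t,(310.8,169.5),s,(203.7,152.8)),onz(t,(310.8,169.5),.094),onz(s,(203.7,152.8),.094))
for z in(.076,.083,.086,.09):print('hub',z,onz(t,(310.8,169.6),z)[:2],onz(s,(204.2,155.6),z)[:2])
print('hub tri',tri(t,(310.8,169.6),s,(204.2,155.6)))
# handles lines from top view at z=.013 (and scene)
for a in(.013,):
  for L in((([.5531,.1722],[.4884,.2208]),([.5362,.1314],[.4551,.1445])),(([.5501,.1733],[.4909,.2234]),([.5322,.1328],[.4558,.1482]))):
    (p1,p2),(q1,q2)=map(np.array,L) ;p1,p2,q1,q2=map(np.array,(p1,p2,q1,q2))
    d1=(p1-p2)/np.linalg.norm(p1-p2);d2=(q1-q2)/np.linalg.norm(q1-q2)
    b=(d1+d2);b/=np.linalg.norm(b)
    mid=(p1+q1)/2;mid2=(p2+q2)/2;ax=mid-mid2
    print('axis deg',np.degrees(np.arctan2(b[1],b[0])),np.degrees(np.arctan2(ax[1],ax[0])),mid,mid2)
E
```

```text
ring [0.6371612 0.1111263 0.0015   ] [0.63651694 0.11251865 0.0015    ] (array([6.36803887e-01, 1.11589564e-01, 1.07903680e-04]), np.float64(0.0013298333299666288))
rivet ((224.9, 186.3), (267.0, 234.33333333333331)) [0.5707966  0.13871279 0.03      ] [0.57164067 0.14241511 0.03      ] (array([0.57073107, 0.13970271, 0.02384514]), np.float64(0.0016524906625171656))
axle end tri (array([ 0.6234693 , -0.1288677 ,  0.09562734]), np.float64(0.0003720479677873547)) [ 0.62385256 -0.12913146  0.094     ] [ 0.62297492 -0.12990099  0.094     ]
hub 0.076 [ 0.62597175 -0.13100741] [ 0.62196295 -0.13310993]
hub 0.083 [ 0.62502668 -0.13027991] [ 0.6234111  -0.12825479]
hub 0.086 [ 0.62462165 -0.12996812] [ 0.62403174 -0.12617402]
hub 0.09 [ 0.62408161 -0.1295524 ] [ 0.62485925 -0.12339965]
hub tri (array([ 0.62414296, -0.12979246,  0.08182969]), np.float64(0.002379711583650427))
axis deg -23.044027313263154 -22.937228150252032 [0.54465 0.1518 ] [0.47175 0.18265]
axis deg -25.818567482150296 -25.78232415099837 [0.54115 0.15305] [0.47335 0.1858 ]
```

Axle line is at about (0.6235,-0.129). The pliers' axis heads -23.5°, with the grip point at about (0.5255,0.160). I'll press the wheel first with the fingers straddling the axle, about 36 mm apart.

>>> {"name": "servo_tool", "arguments": {"slide": [[0.25, -0.4, 0], [0.47, -0.8, 0], [0.47, -0.8, 0], [0.47, -0.8, 0], [0.47, -0.8, 0], [0.47, -0.8, 0], [0.47, -0.8, 0], [0.47, -0.8, 0], [0.47, -0.8, 0], [0.47, -0.8, 0], [0.47, -0.8, 0], [0.47, -0.8, 0]], "twist": [[0, 0, -0.4], [0, 0, -0.43], [0, 0, 0], [0, 0, 0], [0, 0, 0], [0, 0, 0], [0, 0, 0], [0, 0, 0], [0, 0, 0], [0, 0, 0], [0, 0, 0], [0, 0, 0]], "gripper": [0.59, 0.59, 0.59, 0.59, 0.59, 0.59, 0.59, 0.59, 0.59, 0.59, 0.59, 0.59]}}

```text
time_s: 1.6
tcp_pos: [0.5239, 0.039, 0.2223]
ee_rot: [[0.917, -0.398, -0.0], [-0.398, -0.917, 0.0], [-0.0, 0.0, -1.0]]
wrist_force: [0.8, 1.4, 0.0]
gripper_width: 0.413
```

>>> {"name": "servo_tool", "arguments": {"slide": [[0.47, -0.8, 0], [0.47, -0.8, 0], [0.4, -0.7, 0], [0.32, -0.5, -0.3], [0, 0, -0.7], [0, 0, -0.6], [0, 0, 0], [0, 0, 0]], "twist": [[0, 0, 0], [0, 0, 0], [0, 0, 0], [0, 0, 0], [0, 0, 0], [0, 0, 0], [0, 0, 0], [0, 0, 0]], "gripper": [0.59, 0.59, 0.59, 0.59, 0.59, 0.59, 0.59, 0.59]}}

```text
time_s: 2.6
tcp_pos: [0.624, -0.1274, 0.128]
ee_rot: [[0.918, -0.398, 0.002], [-0.398, -0.918, -0.001], [0.002, -0.0, -1.0]]
wrist_force: [-0.3, 0.1, -0.1]
gripper_width: 0.409
```

```bash
python3 - <<'E'
from h import *
s=r.sense();print(s['tcp_pos'],s['wrist_force'],s['gripper_width'])
c=grab('scene','b');d=grab('top','b')
a=cv2.resize(c['image'][105:205,145:265],(720,600),interpolation=cv2.INTER_CUBIC)
cv2.imwrite('pics/b_crop.png',a)
for L in(.094,.076):print(proj(c,[.6235,-.129,L]))
E
```

```text
[ 0.6240468  -0.12735955  0.12796192] [-0.29599955  0.11581815 -0.09037205] 0.40936506097272735
[203.66197653 153.10670615]
[204.30929863 156.86841738]
```

View pics/b_crop.png

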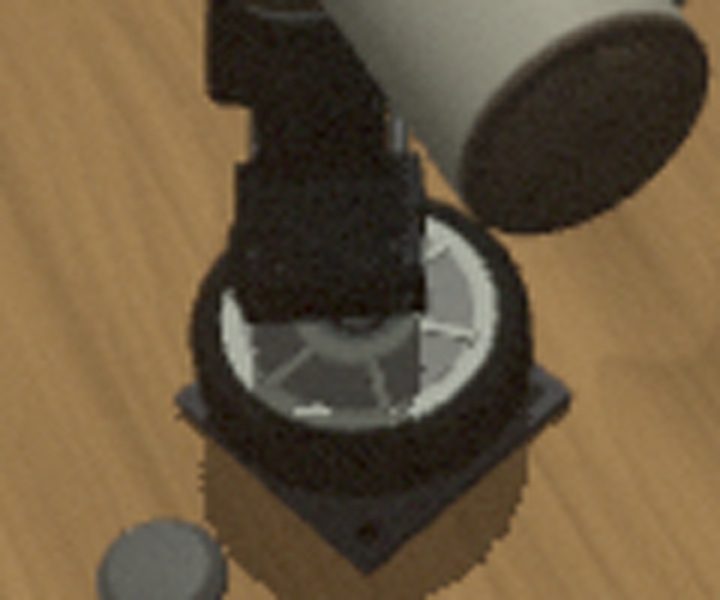

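The view shows the gripper straddling above the hub, with the fingertips near crop (330,310). I'll lower gently, watching the force.

>>> {"name": "servo_tool", "arguments": {"slide": [[0, -0.03, -0.2], [0, 0, -0.2], [0, 0, -0.1], [0, 0, -0.05], [0, 0, -0.05], [0, 0, -0.05]], "twist": [[0, 0, 0], [0, 0, 0], [0, 0, 0], [0, 0, 0], [0, 0, 0], [0, 0, 0]], "gripper": [0.59, 0.59, 0.59, 0.59, 0.59, 0.59]}}

```text
time_s: 3.45
tcp_pos: [0.6233, -0.1291, 0.0876]
ee_rot: [[0.917, -0.398, 0.001], [-0.398, -0.917, -0.0], [0.001, -0.0, -1.0]]
wrist_force: [-0.2, 0.5, -0.6]
gripper_width: 0.411
```

>>> {"name": "servo_tool", "arguments": {"slide": [[0, 0, -0.05], [0, 0, -0.05]], "twist": [[0, 0, 0], [0, 0, 0]], "gripper": [0.59, 0.59]}}

```text
time_s: 3.7
tcp_pos: [0.6232, -0.1291, 0.083]
ee_rot: [[0.917, -0.398, 0.0], [-0.398, -0.917, -0.001], [0.001, 0.0, -1.0]]
wrist_force: [-2.7, 1.5, 9.0]
gripper_width: 0.409
```

>>> {"name": "servo_tool", "arguments": {"slide": [[0, 0, -0.05]], "twist": [[0, 0, 0]], "gripper": [0.59]}}

```text
time_s: 3.82
tcp_pos: [0.6232, -0.1291, 0.0804]
ee_rot: [[0.917, -0.398, 0.001], [-0.398, -0.917, -0.001], [0.001, 0.0, -1.0]]
wrist_force: [-2.5, 1.2, 8.4]
gripper_width: 0.407
```

>>> {"name": "servo_tool", "arguments": {"slide": [[0, 0, -0.05]], "twist": [[0, 0, 0]], "gripper": [0.59]}}

```text
time_s: 3.95
tcp_pos: [0.6232, -0.1291, 0.0776]
ee_rot: [[0.917, -0.398, 0.001], [-0.398, -0.917, -0.001], [0.001, 0.0, -1.0]]
wrist_force: [-2.9, 1.9, 8.9]
gripper_width: 0.41
```

>>> {"name": "servo_tool", "arguments": {"slide": [[0, 0, -0.04]], "twist": [[0, 0, 0]], "gripper": [0.59]}}

```text
time_s: 4.08
tcp_pos: [0.6232, -0.1291, 0.0763]
ee_rot: [[0.918, -0.397, 0.001], [-0.397, -0.918, -0.001], [0.001, 0.001, -1.0]]
wrist_force: [-7.3, 3.9, 20.8]
gripper_width: 0.41
```

>>> {"name": "servo_tool", "arguments": {"slide": [[0, 0, -0.03]], "twist": [[0, 0, 0]], "gripper": [0.59]}}

```text
time_s: 4.2
tcp_pos: [0.6233, -0.1291, 0.0763]
ee_rot: [[0.918, -0.397, 0.001], [-0.397, -0.918, -0.001], [0.002, 0.001, -1.0]]
wrist_force: [-9.2, 4.9, 26.9]
gripper_width: 0.41
```

>>> {"name": "servo_tool", "arguments": {"slide": [[0, 0, -0.02]], "twist": [[0, 0, 0]], "gripper": [0.59]}}

```text
time_s: 4.32
tcp_pos: [0.6233, -0.1291, 0.0763]
ee_rot: [[0.918, -0.397, 0.002], [-0.397, -0.918, -0.002], [0.002, 0.001, -1.0]]
wrist_force: [-10.9, 5.5, 28.9]
gripper_width: 0.409
```

The hard stop was met at TCP z=0.0763 with about 29 N, so the wheel is home. Now I'll retract toward the pliers, opening the gripper.

>>> {"name": "servo_tool", "arguments": {"slide": [[0, 0, 0.2], [0, 0, 0.6], [0, 0, 0.6], [-0.2, 0.6, 0.2], [-0.3, 0.9, 0], [-0.3, 0.9, 0], [-0.3, 0.9, 0], [-0.3, 0.9, 0], [-0.23, 0.62, 0], [0, 0, 0]], "twist": [[0, 0, 0], [0, 0, 0], [0, 0, 0], [0, 0, 0], [0, 0, 0], [0, 0, 0], [0, 0, 0], [0, 0, 0], [0, 0, 0], [0, 0, 0]], "gripper": [0.59, 0.59, 0.5, 0.3, 0.1, 0, 0, 0, 0, 0]}}

```text
time_s: 5.58
tcp_pos: [0.5246, 0.1623, 0.1662]
ee_rot: [[0.919, -0.395, 0.0], [-0.395, -0.919, 0.0], [0.0, -0.0, -1.0]]
wrist_force: [0.6, 1.0, 0.2]
gripper_width: 0.994
```

```bash
python3 - <<'E'
from h import *
s=r.sense();print(s['tcp_pos'],s['wrist_force'],s['gripper_width'])
c=grab('scene','c');d=grab('top','c')
x=cv2.resize(c['image'][130:180,174:234],(480,400),interpolation=cv2.INTER_CUBIC)
y=cv2.resize(c['image'][195:275,220:320],(500,400),interpolation=cv2.INTER_CUBIC)
z=cv2.resize(d['image'][145:195,281:341],(480,400),interpolation=cv2.INTER_CUBIC)
cv2.imwrite('pics/c_w.png',np.hstack([x[:,:400],z[:,:400]]));cv2.imwrite('pics/c_p.png',y)
for L in(.094,.082,.076):print(proj(c,[.6235,-.129,L]))
E
```

```text
[0.52459909 0.16233708 0.16616942] [0.58400692 1.0242035  0.24830801] 0.9935883891600936
[203.66197653 153.10670615]
[204.09566137 155.62693084]
[204.30929863 156.86841738]
```

View pics/c_w.png

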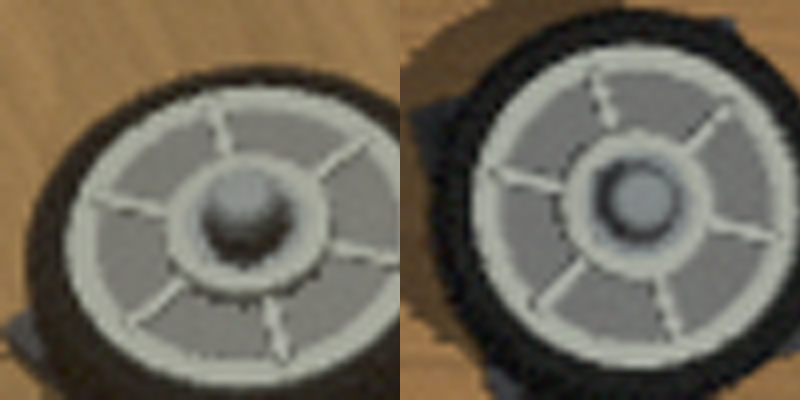

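View pics/c_p.png

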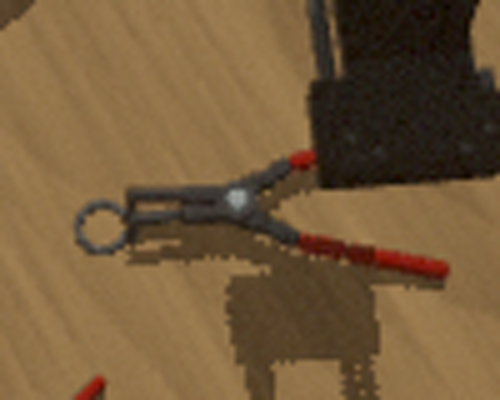

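The wheel is home: the hub face centre is at scene (204.4,157.3), against (204.3,156.9) predicted for 76 mm. The axle now stands proud with a dark band. The gripper is centred over the handles. I'll descend.

>>> {"name": "servo_tool", "arguments": {"slide": [[0, -0.03, -0.4], [0, 0, -0.7], [0, 0, -0.7], [0, 0, -0.4], [0, 0, -0.2], [0, 0, -0.1], [0, 0, 0]], "twist": [[0, 0, 0], [0, 0, 0], [0, 0, 0], [0, 0, 0], [0, 0, 0], [0, 0, 0], [0, 0, 0]], "gripper": [0, 0, 0, 0, 0, 0, 0]}}

```text
time_s: 6.55
tcp_pos: [0.5258, 0.1582, 0.0165]
ee_rot: [[0.917, -0.399, 0.001], [-0.399, -0.917, 0.0], [0.001, -0.001, -1.0]]
wrist_force: [-0.4, -0.6, -0.4]
gripper_width: 1.003
```

>>> {"name": "servo_tool", "arguments": {"slide": [[0, 0.03, -0.1], [0, 0, -0.1], [0, 0, 0]], "twist": [[0, 0, 0], [0, 0, 0], [0, 0, 0]], "gripper": [0, 0, 0]}}

```text
time_s: 6.92
tcp_pos: [0.5249, 0.16, 0.0038]
ee_rot: [[0.917, -0.398, -0.001], [-0.398, -0.917, -0.0], [-0.001, 0.001, -1.0]]
wrist_force: [0.1, 1.0, -0.5]
gripper_width: 1.003
```

```bash
python3 - <<'E'
from h import *
s=r.sense();print(s['tcp_pos'],s['wrist_force'],s['gripper_width'])
c=grab('scene','d');d=grab('top','d')
y=cv2.resize(c['image'][195:275,220:320],(500,400),interpolation=cv2.INTER_CUBIC)
z=cv2.resize(d['image'][155:235,190:250],(300,400),interpolation=cv2.INTER_CUBIC)
cv2.imwrite('pics/d_p.png',np.hstack([y,z]))
E
```

```text
[0.52486983 0.16003982 0.00379591] [ 0.09306418  0.97465495 -0.45960928] 1.0027501764772788
```

View pics/d_p.png

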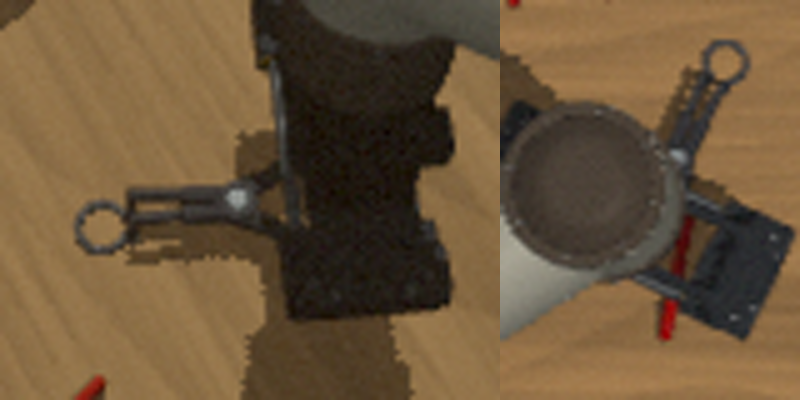

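The fingers straddle the handles and the pliers haven't moved; the ring is still at its earlier pixels. I'll squeeze.

>>> {"name": "servo_tool", "arguments": {"slide": [[0, 0, 0], [0, 0, 0], [0, 0, 0], [0, 0, 0], [0, 0, 0], [0, 0, 0], [0, 0, 0], [0, 0, 0]], "twist": [[0, 0, 0], [0, 0, 0], [0, 0, 0], [0, 0, 0], [0, 0, 0], [0, 0, 0], [0, 0, 0], [0, 0, 0]], "gripper": [0.2, 0.3, 0.4, 0.5, 0.7, 0.8, 0.9, 1]}}

```text
time_s: 8.02
tcp_pos: [0.5254, 0.1601, 0.0043]
ee_rot: [[0.917, -0.398, 0.0], [-0.398, -0.917, 0.0], [0.0, -0.0, -1.0]]
wrist_force: [0.0, 0.2, 1.6]
gripper_width: 0.468
```

```bash
python3 - <<'E'
from h import *
s=r.sense();print(s['tcp_pos'],s['wrist_force'],s['gripper_width'])
c=grab('scene','e');d=grab('top','e')
y=cv2.resize(c['image'][195:275,220:320],(500,400),interpolation=cv2.INTER_CUBIC)
z=cv2.resize(d['image'][155:235,190:250],(300,400),interpolation=cv2.INTER_CUBIC)
cv2.imwrite('pics/e_p.png',np.hstack([y,z]))
E
```

```text
[0.52538526 0.16013853 0.00426765] [0.01250533 0.22820563 1.61709028] 0.4677370609444038
```

View pics/e_p.png

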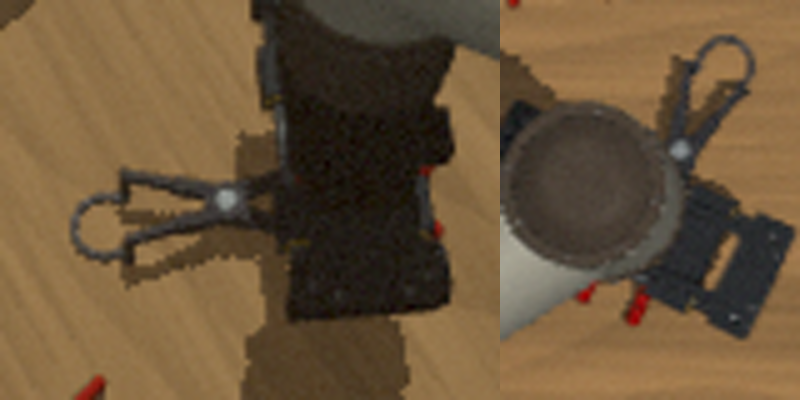

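The gripper width of 0.468 (about 40.7 mm) matches the handles at the stop, and the ring has opened wide. I'll lift.

>>> {"name": "servo_tool", "arguments": {"slide": [[0, 0, 0.1], [0, 0, 0.3], [0, 0, 0.5], [0, 0, 0.5], [0, 0, 0.5], [0, 0, 0.3], [0, 0, 0], [0, 0, 0]], "twist": [[0, 0, 0], [0, 0, 0], [0, 0, 0], [0, 0, 0], [0, 0, 0], [0, 0, 0], [0, 0, 0], [0, 0, 0]], "gripper": [1, 1, 1, 1, 1, 1, 1, 1]}}

```text
time_s: 9.12
tcp_pos: [0.5242, 0.1597, 0.135]
ee_rot: [[0.917, -0.399, -0.002], [-0.399, -0.917, -0.001], [-0.002, 0.002, -1.0]]
wrist_force: [-0.3, -0.5, -2.7]
gripper_width: 0.467
```

```bash
python3 - <<'E'
from h import *
s=r.sense();print(s['tcp_pos'],s['wrist_force'],s['gripper_width'])
c=grab('scene','f');d=grab('top','f')
p=s['tcp_pos'];R=s['ee_rot'];e=[0.917,-.398,0]
z0=p[2]-.0043
for nm,k,h in(('ring',.117,.0015),('rivet',.052,.03)):
    X=p+np.array(e)*k;X[2]=z0+h;print(nm,X,proj(c,X),proj(d,X))
X=p+np.array(e)*.117;X[2]=z0
u=proj(c,X).astype(int);v=proj(d,X).astype(int);print(u,v)
y=cv2.resize(c['image'][u[1]-25:u[1]+25,u[0]-15:u[0]+35],(400,400),interpolation=cv2.INTER_CUBIC)
z=cv2.resize(d['image'][v[1]-15:v[1]+35,v[0]-30:v[0]+20],(400,400),interpolation=cv2.INTER_CUBIC)
cv2.imwrite('pics/f_p.png',np.hstack([y,z]))
E
```

```text
[0.52420998 0.15966879 0.13496713] [-0.26264957 -0.48768631 -2.68281051] 0.46698814906684055
ring [0.63149898 0.11310279 0.13216713] [241.09533414 218.09050838] [231.59124314 163.12435285]
rivet [0.57189398 0.13897279 0.16066713] [268.70677445 210.7986495 ] [221.51310855 181.63830132]
[241 218] [231 163]
```

View pics/f_p.png

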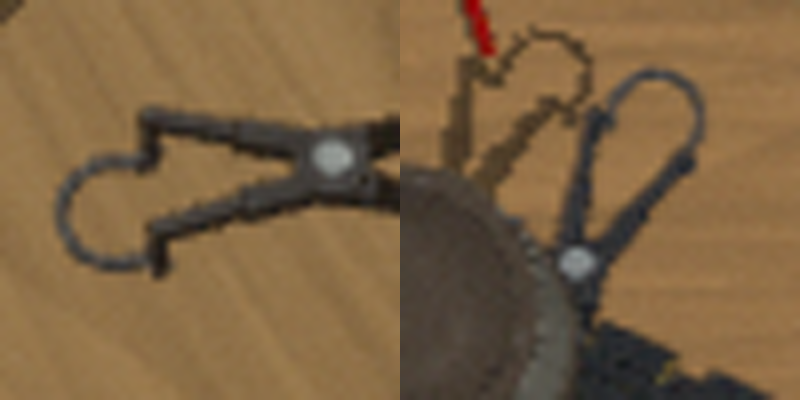

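View pics/f_scene.png

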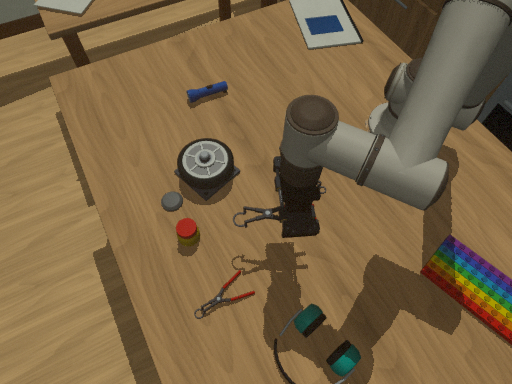

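```bash
python3 - <<'E'
from h import *
c=load('scene','f');d=load('top','f')
a=tri(d,(231.4,163.2),c,(240.2,218.9));b=tri(d,(222.7,180.2),c,(267.2,212.2));print(a,b)
v=a[0]-b[0];print(v,np.degrees(np.arctan2(v[1],v[0])),np.linalg.norm(v[:2]))
c=load('scene','e');d=load('top','e')
E
```

```text
(array([0.63272295, 0.11322555, 0.12874526]), np.float64(0.002354208373268218)) (array([0.57591272, 0.13697345, 0.15413716]), np.float64(0.0025612011344961962))
[ 0.05681023 -0.02374789 -0.0253919 ] -22.685972601910606 0.06157405930243702
```

The lift is good: ring centre at about (0.632,0.113,0.130) by triangulation and level within about 1.5°. I'll move over the axle.

>>> {"name": "servo_tool", "arguments": {"slide": [[0, -0.2, 0], [-0.02, -0.5, 0], [-0.02, -0.6, 0], [-0.02, -0.7, 0], [-0.02, -0.7, 0], [-0.02, -0.6, 0], [-0.02, -0.5, -0.1], [-0.02, -0.23, -0.2], [0, 0, 0], [0, 0, 0]], "twist": [[0, 0, 0], [0, 0, 0], [0, 0, 0], [0, 0, 0], [0, 0, 0], [0, 0, 0], [0, 0, 0], [0, 0, 0], [0, 0, 0], [0, 0, 0]], "gripper": [1, 1, 1, 1, 1, 1, 1, 1, 1, 1]}}

```text
time_s: 10.48
tcp_pos: [0.517, -0.0812, 0.1181]
ee_rot: [[0.918, -0.398, -0.0], [-0.398, -0.918, -0.0], [-0.0, 0.0, -1.0]]
wrist_force: [0.2, 0.1, -1.3]
gripper_width: 0.467
```

```bash
cat > look.py <<'E'
import sys
from h import *
tag=sys.argv[1]
s=r.sense();print(s['tcp_pos'].round(4),s['wrist_force'].round(1),round(s['gripper_width'],3));print(s['ee_rot'].round(4))
c=grab('scene',tag);d=grab('top',tag)
p=s['tcp_pos'];X=p+s['ee_rot'][:,0]*.117;z=p[2]-.0043;X[2]=z+.0015;print('ring nominal',X, proj(c,X),proj(d,X))
print('axle proj',proj(c,[.6238,-.129,.094]),proj(d,[.6238,-.129,.094]))
y=cv2.resize(c['image'][130:170,184:224],(400,400),interpolation=cv2.INTER_CUBIC)
w=cv2.resize(d['image'][148:188,290:330],(400,400),interpolation=cv2.INTER_CUBIC)
cv2.imwrite(f'pics/{tag}_p.png',np.hstack([y,w]))
E
python3 look.py g
```

```text
[ 0.517  -0.0812  0.1181] [ 0.2  0.1 -1.3] 0.467
[[ 9.175e-01 -3.977e-01 -1.000e-04]
 [-3.977e-01 -9.175e-01 -1.000e-04]
 [-0.000e+00  1.000e-04 -1.000e+00]]
ring nominal [ 0.62436632 -0.12775749  0.11527789] [202.76939409 148.95931544] [311.09358936 168.40157191]
axle proj [203.56291948 153.1478215 ] [310.75718326 169.51574443]
```

View pics/g_p.png

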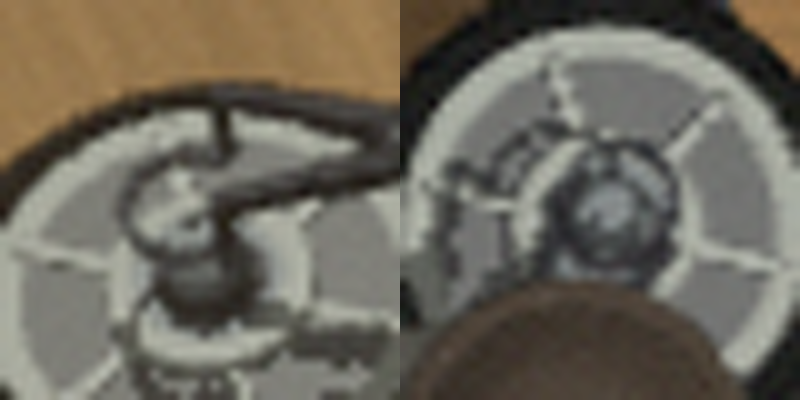

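The ring hovers over the axle, roughly centred, at scene crop (180,205) and top crop (607,211). I'll lower to just above the axle end so ring and end are nearly coplanar, then compare them.

>>> {"name": "servo_tool", "arguments": {"slide": [[0, 0, -0.12], [0, 0, -0.11], [0, 0, 0], [0, 0, 0]], "twist": [[0, 0, 0], [0, 0, 0], [0, 0, 0], [0, 0, 0]], "gripper": [1, 1, 1, 1]}}

```text
time_s: 11.08
tcp_pos: [0.5169, -0.0817, 0.1043]
ee_rot: [[0.917, -0.398, -0.0], [-0.398, -0.917, -0.0], [0.0, 0.0, -1.0]]
wrist_force: [-0.9, 0.3, -2.2]
gripper_width: 0.461
```

```bash
sed -i 's/130:170,184:224\],(400,400)/137:167,188:218],(400,400)/; s/148:188,290:330\],(400,400)/155:185,296:326],(400,400)/' look.py
python3 look.py i
```

```text
[ 0.5169 -0.0817  0.1043] [-0.9  0.3 -2.2] 0.461
[[ 9.173e-01 -3.981e-01 -0.000e+00]
 [-3.981e-01 -9.173e-01 -1.000e-04]
 [ 0.000e+00  1.000e-04 -1.000e+00]]
ring nominal [ 0.62425061 -0.12824799  0.10150417] [203.25040116 151.80506433] [310.77403473 169.04269765]
axle proj [203.56291948 153.1478215 ] [310.75718326 169.51574443]
```

View pics/i_p.png

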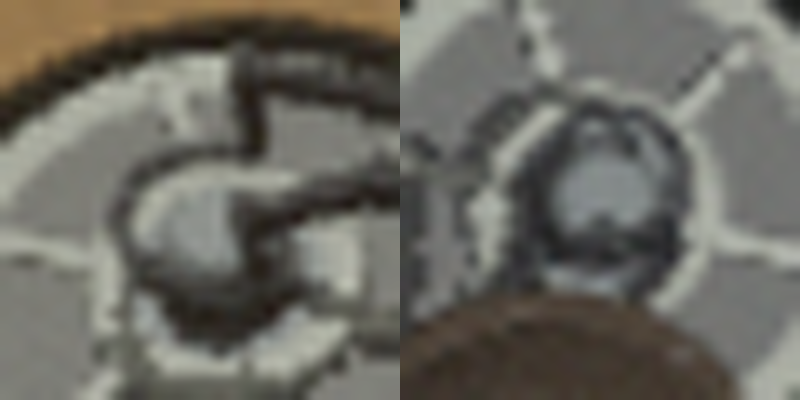

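Ring appears to lie a bit further along the pliers' axis than nominal. I'll fit its arc properly in the clean lifted picture (f), where it's against wood.

```bash
python3 - <<'E'
from h import *
from scipy.optimize import least_squares
p=np.array([.52421,.15967,.13497]);e=np.array([.9172,-.3985]);n=np.array([.3985,.9172])
for tag,z,p in(('f',.1322,[.52421,.15967]),('e',.0015,[.5254,.1601])):
  p=np.array(p)
  for nm in('scene','top'):
    c=load(nm,tag);g=cv2.cvtColor(c['image'],cv2.COLOR_BGR2HSV)
    X0=np.r_[p+e*.117,z];u=proj(c,X0)
    pts=[]
    K=8;im=c['image'].astype(np.float32)
    sat=g[...,1].astype(float)
    # radial profile: along rays from centre in the plane, find min-saturation radius
    X=[]
    for a in np.radians(np.arange(-100,101,5)):
        dirn=e*np.cos(a)+n*np.sin(a)
        rs=np.linspace(.010,.024,57)
        uv=np.array([proj(c,np.r_[X0[:2]+dirn*q,z]) for q in rs]).astype(np.float32)
        pr=cv2.remap(sat.astype(np.float32),uv[:,0].reshape(1,-1),uv[:,1].reshape(1,-1),cv2.INTER_CUBIC)[0]
        w=np.clip(np.median(pr)-pr-15,0,None)
        if w.max()>15:
            X.append(X0[:2]+dirn*(w@rs/w.sum()))
    X=np.array(X)
    f=lambda q:np.hypot(X[:,0]-q[0],X[:,1]-q[1])-q[2]
    s=least_squares(f,[*X0[:2],.016],loss='soft_l1',f_scale=.0007)
    dd=s.x[:2]-p
    print(tag,nm,len(X),s.x.round(4),'along',(dd@e).round(4),'across',(dd@n).round(4),'rms',np.sqrt(np.mean(f(s.x)**2)).round(5))
E
```

```text
f scene 41 [0.6345 0.1144 0.0168] along 0.1192 across 0.0024 rms 0.00018
f top 41 [0.6339 0.1106 0.0169] along 0.1201 across -0.0013 rms 0.00026
e scene 41 [0.6346 0.1129 0.0171] along 0.119 across 0.0002 rms 0.00024
e top 41 [0.6361 0.1112 0.0171] along 0.121 across -0.0007 rms 0.0005
```

```bash
cat > ringfit.py <<'E'
from h import *
from scipy.optimize import least_squares
e=np.array([.9172,-.3985]);n=np.array([.3985,.9172])
def fit(c,p,z,al=.120):
    sat=cv2.cvtColor(c['image'],cv2.COLOR_BGR2HSV)[...,1].astype(np.float32)
    X0=p+e*al;X=[]
    for a in np.radians(np.arange(-90,91,5)):
        d=e*np.cos(a)+n*np.sin(a);rs=np.linspace(.010,.024,57)
        uv=np.array([proj(c,np.r_[X0+d*q,z]) for q in rs]).astype(np.float32)
        pr=cv2.remap(sat,uv[:,0].reshape(1,-1),uv[:,1].reshape(1,-1),cv2.INTER_CUBIC)[0]
        w=np.clip(np.median(pr)-pr-15,0,None)
        if w.max()>15:X.append(X0+d*(w@rs/w.sum()))
    X=np.array(X)
    f=lambda q:np.hypot(X[:,0]-q[0],X[:,1]-q[1])-q[2]
    s=least_squares(f,[*X0,.016],loss='soft_l1',f_scale=.0007);return s.x
if __name__=='__main__':
  for tag,p,zs in(('e',[.5254,.1601],[.0015]),('f',[.52421,.15967],[.1322,.1302,.1282,.1262])):
    for z in zs:
      q=[fit(load(m,tag),np.array(p),z) for m in('scene','top')]
      for a in q:
        dd=a[:2]-p;print(tag,z,(dd@e).round(4),(dd@n).round(4),a[2].round(4),end=' | ')
      print('diff',(q[0]-q[1])[:2].round(4))
E
python3 ringfit.py
```

```text
e 0.0015 0.119 0.0003 0.0171 | e 0.0015 0.121 -0.0009 0.0171 | diff [-0.0014  0.0019]
f 0.1322 0.1191 0.0024 0.0169 | f 0.1322 0.1203 -0.0013 0.0168 | diff [0.0004 0.0039]
f 0.1302 0.1191 0.0014 0.0169 | f 0.1302 0.1205 -0.0011 0.0168 | diff [-0.0003  0.0029]
f 0.1282 0.1191 0.0005 0.017 | f 0.1282 0.1208 -0.0009 0.0168 | diff [-0.001   0.0019]
f 0.1262 0.119 -0.0005 0.017 | f 0.1262 0.121 -0.0006 0.0168 | diff [-0.0017  0.0009]
```

```bash
python3 - <<'E'
from h import *
for tag in 'aefg':
    q={}
    for m,x in (('scene',(267,212 if tag=='f' else 234)),('top',(222.7,180) if tag=='f' else (224.5,186))):
        c=load(m,tag)
        if tag=='g': x=proj(c,[.5648,-.102,.140])
        hsv=cv2.cvtColor(c['image'],cv2.COLOR_BGR2HSV).astype(float)
        u,v=map(int,np.round(x));h=5
        b=hsv[v-h:v+h+1,u-h:u+h+1,2];s=hsv[v-h:v+h+1,u-h:u+h+1,1]
        w=np.clip(b-130,0,None)*(s<50)
        if w.sum()==0: print(tag,m,'none',b.max());continue
        yy,xx=np.mgrid[-h:h+1,-h:h+1];q[m]=(u+(w*xx).sum()/w.sum(),v+(w*yy).sum()/w.sum())
    if len(q)==2: print(tag,q,tri(load('top',tag),q['top'],load('scene',tag),q['scene']))
E
```

```text
a {'scene': (np.float64(267.0566037735849), np.float64(233.83018867924528)), 'top': (np.float64(225.0), np.float64(186.8))} (array([0.56953251, 0.13896284, 0.02411715]), np.float64(0.0005476622301951839))
e {'scene': (np.float64(264.8606557377049), np.float64(234.08196721311475)), 'top': (np.float64(225.69565217391303), np.float64(184.82608695652175))} (array([0.5755812 , 0.13706482, 0.02528022]), np.float64(0.001232754127702697))
f {'scene': (np.float64(267.46820809248555), np.float64(212.0520231213873)), 'top': (np.float64(223.0857142857143), np.float64(180.11428571428573))} (array([0.57564874, 0.13633251, 0.15383687]), np.float64(0.00404040098836781))
g top none 81.0
```

```bash
python3 - <<'E'
from h import *
from scipy.optimize import least_squares
for m in('scene','top'):
    c=load(m,'c');g=cv2.cvtColor(c['image'],cv2.COLOR_BGR2GRAY).astype(np.float32)
    for R,z,sg in((.030,.076,-1),(.080,.069,0)):
        X=[];X0=np.array([.6235,-.1293])
        for it in range(3):
            X=[]
            for a in np.radians(np.arange(0,360,4)):
                d=np.array([np.cos(a),np.sin(a)]);rs=np.linspace(R-.008,R+.008,65)
                uv=np.array([proj(c,np.r_[X0+d*q,z]) for q in rs]).astype(np.float32)
                pr=cv2.remap(g,uv[:,0].reshape(1,-1),uv[:,1].reshape(1,-1),cv2.INTER_CUBIC)[0]
                gr=np.gradient(cv2.GaussianBlur(pr.reshape(1,-1),(0,0),4)[0]); gr=-gr if sg else np.abs(gr)
                i=gr[4:-4].argmax()+4
                if gr[i]>.8:X.append(X0+d*rs[i])
            X=np.array(X);f=lambda q:np.hypot(X[:,0]-q[0],X[:,1]-q[1])-q[2]
            s=least_squares(f,[*X0,R],loss='soft_l1',f_scale=.0005);X0=s.x[:2]
        print(m,R,len(X),s.x.round(4),np.median(abs(f(s.x))).round(5))
# where ring should be seen at i
p=np.array([.5169,-.0817]);q=p+np.array([.9172,-.3985])*.12
for m in('scene','top'):
  for z in(.1015,.0975):print(m,z,proj(load(m,'i'),np.r_[q,z]))
print(q)
E
```

```text
scene 0.03 88 [ 0.6236 -0.1277  0.0291] 0.00039
scene 0.08 67 [ 0.6258 -0.1213  0.0807] 0.00067
top 0.03 88 [ 0.6244 -0.1296  0.0289] 0.00046
top 0.08 89 [ 0.6228 -0.1275  0.0805] 0.00075
scene 0.1015 [202.15607315 151.84629131]
scene 0.0975 [202.30763697 152.70199517]
top 0.1015 [311.20228389 168.17775788]
top 0.0975 [311.06345422 168.35194372]
[ 0.626964 -0.12952 ]
```

The fitted model (ring 120 mm ahead of the grip, about 2° nose-down droop) matches the pixels. The axle is at (0.624,-0.1287) and the ring at (0.6268,-0.1298). I'll correct by tilting nose-up 2° and shifting (-2.8,+1.1) mm.

>>> {"name": "servo_tool", "arguments": {"slide": [[-0.02, 0.01, 0], [-0.03, 0.01, 0], [0, 0, 0], [0, 0, 0]], "twist": [[-0.06, -0.15, 0], [-0.07, -0.15, 0], [0, 0, 0], [0, 0, 0]], "gripper": [1, 1, 1, 1]}}

```text
time_s: 11.68
tcp_pos: [0.5139, -0.0804, 0.1045]
ee_rot: [[0.917, -0.398, 0.032], [-0.398, -0.917, -0.014], [0.035, -0.0, -0.999]]
wrist_force: [0.1, -0.6, -2.5]
gripper_width: 0.463
```

```bash
python3 look.py j
```

```text
[ 0.5139 -0.0804  0.1045] [ 0.1 -0.6 -2.5] 0.463
[[ 9.168e-01 -3.981e-01  3.180e-02]
 [-3.978e-01 -9.174e-01 -1.360e-02]
 [ 3.460e-02 -2.000e-04 -9.994e-01]]
ring nominal [ 0.62115101 -0.12697671  0.10173586] [204.46445044 151.66164607] [310.35153384 170.023111  ]
axle proj [203.56291948 153.1478215 ] [310.75718326 169.51574443]
```

View pics/j_p.png

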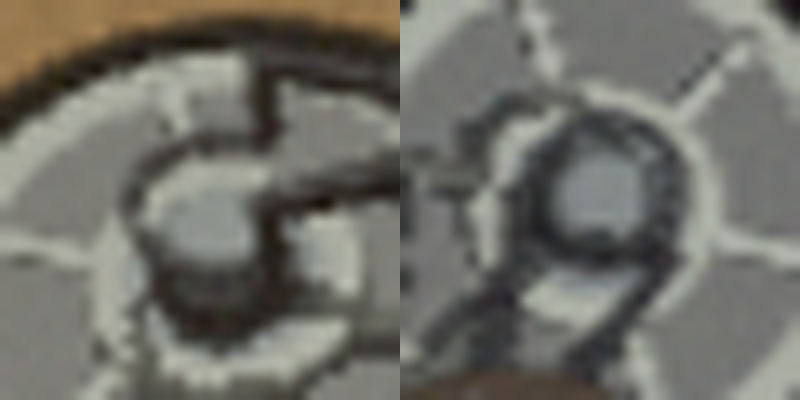

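```bash
cat > rf2.py <<'E'
import sys
from h import *
from scipy.optimize import least_squares
def fit2(c,p,e,z,lo,hi,al=.120,fixr=.017,pr_=False):
    n=np.array([-e[1],e[0]])
    g=cv2.cvtColor(c['image'],cv2.COLOR_BGR2GRAY).astype(np.float32)
    X0=p+e*al;X=[]
    for a in np.radians(np.arange(lo,hi+1,5)):
        d=e*np.cos(a)+n*np.sin(a);rs=np.linspace(.012,.023,45)
        uv=np.array([proj(c,np.r_[X0+d*q,z]) for q in rs]).astype(np.float32)
        pr=cv2.remap(g,uv[:,0].reshape(1,-1),uv[:,1].reshape(1,-1),cv2.INTER_CUBIC)[0]
        if pr_: print(int(np.degrees(a).round()),pr[::4].astype(int))
        i=pr.argmin()
        if 2<i<42: X.append(X0+d*rs[i])
    X=np.array(X)
    f=lambda q:np.hypot(X[:,0]-q[0],X[:,1]-q[1])-fixr
    s=least_squares(f,X0,loss='soft_l1',f_scale=.0005);return s.x,len(X),np.median(abs(f(s.x)))
if __name__=='__main__':
    tag=sys.argv[1];s=r.sense();p=s['tcp_pos'][:2];e=s['ee_rot'][:2,0];e=e/np.linalg.norm(e);z=float(sys.argv[2])
    print('pred',p+e*.12)
    print('scene',fit2(load('scene',tag),p,e,z,-60,100,pr_=True))
    print('top',fit2(load('top',tag),p,e,z,-100,60,pr_=True))
E
python3 rf2.py j .1017
```

```text
pred [ 0.62411859 -0.12826671]
-60 [115  85  66  60  65  78  95 109 117 119 121 124]
-55 [112  85  68  62  67  78  92 107 118 126 129 127]
-50 [110  83  63  58  63  73  89 104 114 120 122 123]
-45 [109  81  65  59  64  73  86 100 113 120 123 123]
-40 [111  85  71  65  65  72  84  99 111 119 123 125]
-35 [117  93  76  67  68  74  85 100 112 120 124 123]
-30 [128 105  84  76  78  85  93 103 114 121 122 122]
-25 [140 118  95  82  82  88  98 109 117 121 124 125]
-20 [155 126  97  76  71  80  93 106 116 123 127 126]
-15 [165 131  94  65  62  73  90 105 117 126 126 124]
-10 [165 129  91  62  59  71  87 103 119 126 124 122]
-5 [159 129  93  68  64  71  85 102 118 124 123 123]
0 [158 131 102  81  74  77  89 109 127 129 124 122]
5 [160 142 118  99  88  87  99 122 140 139 128 120]
10 [164 151 131 115 102  98 111 133 153 154 142 128]
15 [160 149 133 117 107 105 116 137 155 163 158 148]
20 [147 138 122 106  99 102 117 141 159 167 168 165]
25 [133 123 105  91  85  94 117 146 164 168 167 170]
30 [120 110  92  78  71  80 103 134 163 172 170 168]
35 [111  98  86  75  67  69  89 119 141 156 163 165]

[... 1905 characters left out ...]
 [ 73  71  73  74  72  74  83 102 130 154 167 168]
10 [ 68  62  64  71  79  85  88  99 122 148 167 172]
15 [ 69  61  61  68  77  80  81  92 117 145 165 168]
20 [ 74  64  60  62  67  70  76  92 120 150 169 170]
25 [ 78  68  61  59  60  61  68  89 117 145 168 174]
30 [ 84  74  65  60  59  58  63  81 108 138 160 170]
35 [ 88  82  73  65  61  60  64  75  92 106 118 130]
40 [93 90 81 73 66 64 68 77 86 88 88 93]
45 [ 94  94  87  79  72  72  78  88  98 101  97  94]
50 [ 91  90  85  77  70  70  80  96 114 125 122 110]
55 [ 83  78  73  67  65  73  91 113 137 151 151 135]
60 [ 76  68  61  59  65  77  98 122 148 157 146 123]
top (array([ 0.62395081, -0.1273849 ]), 32, np.float64(0.0011330762304253145))
```

Arc fits put the ring within about 1 mm of the axle line, against ±2 mm clearance. I'll lower in small steps while watching the force.

>>> {"name": "servo_tool", "arguments": {"slide": [[0, -0.01, -0.05], [0, 0, -0.05], [0, 0, 0]], "twist": [[0, 0, 0], [0, 0, 0], [0, 0, 0]], "gripper": [1, 1, 1]}}

```text
time_s: 12.15
tcp_pos: [0.5135, -0.0812, 0.0979]
ee_rot: [[0.917, -0.399, 0.03], [-0.398, -0.917, -0.014], [0.033, 0.0, -0.999]]
wrist_force: [1.2, -0.1, -2.9]
gripper_width: 0.461
```

>>> {"name": "servo_tool", "arguments": {"slide": [[0, 0, -0.04], [0, 0, 0]], "twist": [[0, 0, 0], [0, 0, 0]], "gripper": [1, 1]}}

```text
time_s: 12.4
tcp_pos: [0.5137, -0.0811, 0.0957]
ee_rot: [[0.917, -0.398, 0.031], [-0.398, -0.917, -0.014], [0.034, 0.0, -0.999]]
wrist_force: [0.1, -0.5, -2.4]
gripper_width: 0.463
```

>>> {"name": "servo_tool", "arguments": {"slide": [[0, 0, -0.04], [0, 0, 0]], "twist": [[0, 0, 0], [0, 0, 0]], "gripper": [1, 1]}}

```text
time_s: 12.65
tcp_pos: [0.5136, -0.0811, 0.0933]
ee_rot: [[0.917, -0.398, 0.031], [-0.398, -0.917, -0.014], [0.034, 0.0, -0.999]]
wrist_force: [0.0, 0.1, -1.6]
gripper_width: 0.466
```

```bash
python3 look.py k
```

```text
[ 0.5136 -0.0811  0.0933] [ 0.   0.1 -1.6] 0.466
[[ 9.167e-01 -3.983e-01  3.090e-02]
 [-3.981e-01 -9.172e-01 -1.360e-02]
 [ 3.380e-02  2.000e-04 -9.994e-01]]
ring nominal [ 0.62089009 -0.12767635  0.09053423] [204.84549117 153.82716703] [310.19534597 170.58455641]
axle proj [203.56291948 153.1478215 ] [310.75718326 169.51574443]
```

View pics/k_p.png

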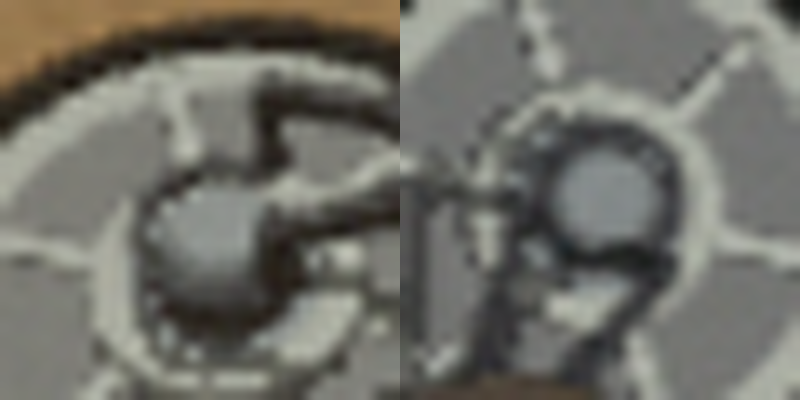

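The ring encloses the axle end in both views (top crop: disc at (605,192), ring spanning about 535–680), and no contact force shows. I'll continue down.

>>> {"name": "servo_tool", "arguments": {"slide": [[0, 0, -0.04], [0, 0, 0]], "twist": [[0, 0, 0], [0, 0, 0]], "gripper": [1, 1]}}

```text
time_s: 13.0
tcp_pos: [0.5136, -0.0811, 0.0909]
ee_rot: [[0.917, -0.398, 0.031], [-0.398, -0.917, -0.014], [0.034, 0.0, -0.999]]
wrist_force: [-0.2, -0.1, -2.2]
gripper_width: 0.468
```

>>> {"name": "servo_tool", "arguments": {"slide": [[0, 0, -0.04], [0, 0, 0]], "twist": [[0, 0, 0], [0, 0, 0]], "gripper": [1, 1]}}

```text
time_s: 13.25
tcp_pos: [0.5136, -0.0811, 0.0885]
ee_rot: [[0.917, -0.398, 0.031], [-0.398, -0.917, -0.014], [0.034, 0.0, -0.999]]
wrist_force: [0.1, -0.1, -2.8]
gripper_width: 0.468
```

>>> {"name": "servo_tool", "arguments": {"slide": [[0, 0, -0.03], [0, 0, 0]], "twist": [[0, 0, 0], [0, 0, 0]], "gripper": [1, 1]}}

```text
time_s: 13.5
tcp_pos: [0.5137, -0.0811, 0.0868]
ee_rot: [[0.917, -0.398, 0.031], [-0.398, -0.917, -0.014], [0.034, 0.0, -0.999]]
wrist_force: [-0.3, -0.4, -2.1]
gripper_width: 0.465
```

```bash
python3 look.py l; python3 - <<'E'
from h import *
print(r.sense()['moment'].round(3),r.sense()['time_s'])
E
```

```text
[ 0.5137 -0.0811  0.0868] [-0.3 -0.4 -2.1] 0.465
[[ 9.167e-01 -3.984e-01  3.100e-02]
 [-3.982e-01 -9.172e-01 -1.360e-02]
 [ 3.390e-02  1.000e-04 -9.994e-01]]
ring nominal [ 0.62093854 -0.12768831  0.08398302] [205.05858134 155.20480927] [309.97852007 170.84132599]
axle proj [203.56291948 153.1478215 ] [310.75718326 169.51574443]
[0.075 0.215 0.022] 13.6
```

View pics/l_p.png

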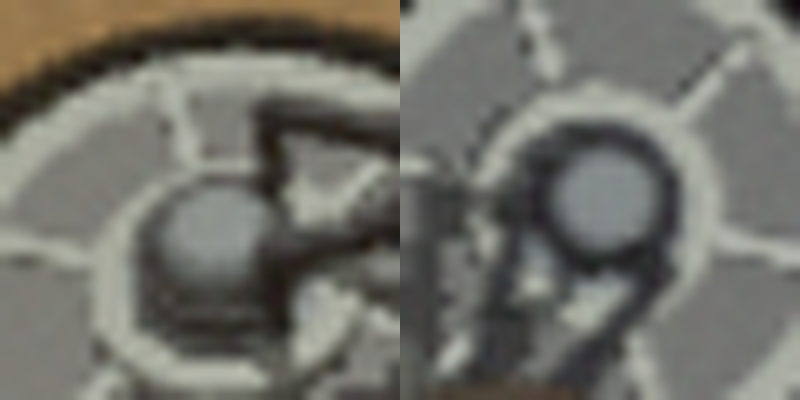

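The ring is around the axle below the chamfer with no force. It's about 5 mm from the groove.

>>> {"name": "servo_tool", "arguments": {"slide": [[0, 0, -0.03], [0, 0, 0]], "twist": [[0, 0, 0], [0, 0, 0]], "gripper": [1, 1]}}

```text
time_s: 13.85
tcp_pos: [0.5137, -0.0811, 0.085]
ee_rot: [[0.917, -0.398, 0.031], [-0.398, -0.917, -0.014], [0.034, 0.0, -0.999]]
wrist_force: [0.2, 0.6, -2.3]
gripper_width: 0.462
```

>>> {"name": "servo_tool", "arguments": {"slide": [[0, 0, -0.02], [0, 0, 0]], "twist": [[0, 0, 0], [0, 0, 0]], "gripper": [1, 1]}}

```text
time_s: 14.1
tcp_pos: [0.5138, -0.0811, 0.0838]
ee_rot: [[0.917, -0.398, 0.031], [-0.398, -0.917, -0.014], [0.034, 0.0, -0.999]]
wrist_force: [-0.8, -0.5, -1.8]
gripper_width: 0.466
```

>>> {"name": "servo_tool", "arguments": {"slide": [[0, 0, -0.02], [0, 0, 0], [0, 0, 0]], "twist": [[0, 0, 0], [0, 0, 0], [0, 0, 0]], "gripper": [1, 1, 1]}}

```text
time_s: 14.48
tcp_pos: [0.5138, -0.0811, 0.0828]
ee_rot: [[0.917, -0.398, 0.031], [-0.398, -0.917, -0.014], [0.034, -0.0, -0.999]]
wrist_force: [1.2, 0.2, -3.0]
gripper_width: 0.468
```

```bash
python3 look.py m; python3 - <<'E'
from h import *
print(r.sense()['moment'].round(3),r.sense()['time_s'])
E
```

```text
[ 0.5138 -0.0811  0.0828] [ 1.2  0.2 -3. ] 0.468
[[ 0.9167 -0.3983  0.0314]
 [-0.3981 -0.9173 -0.0136]
 [ 0.0342 -0.     -0.9994]]
ring nominal [ 0.62109004 -0.12766326  0.07995672] [205.15355718 156.06908581] [309.83648895 170.95895901]
axle proj [203.56291948 153.1478215 ] [310.75718326 169.51574443]
[ 0.08   0.17  -0.013] 14.575
```

View pics/m_p.png

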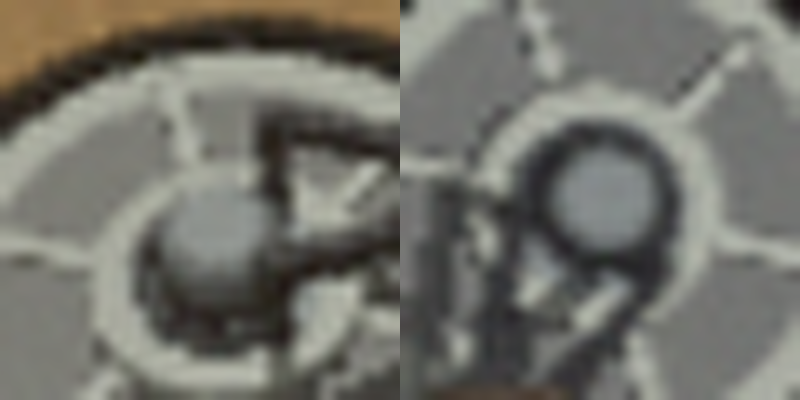

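>>> {"name": "servo_tool", "arguments": {"slide": [[0, 0, -0.02], [0, 0, 0]], "twist": [[0, 0, 0], [0, 0, 0]], "gripper": [1, 1]}}

```text
time_s: 14.82
tcp_pos: [0.5137, -0.0811, 0.0814]
ee_rot: [[0.917, -0.398, 0.031], [-0.398, -0.917, -0.014], [0.034, 0.0, -0.999]]
wrist_force: [-0.6, -0.9, -2.0]
gripper_width: 0.461
```

>>> {"name": "servo_tool", "arguments": {"slide": [[0, 0, -0.015], [0, 0, 0]], "twist": [[0, 0, 0], [0, 0, 0]], "gripper": [1, 1]}}

```text
time_s: 15.08
tcp_pos: [0.5138, -0.0811, 0.0806]
ee_rot: [[0.917, -0.398, 0.031], [-0.398, -0.917, -0.014], [0.034, 0.0, -0.999]]
wrist_force: [0.5, -0.5, -1.4]
gripper_width: 0.468
```

>>> {"name": "servo_tool", "arguments": {"slide": [[0, 0, -0.015], [0, 0, 0]], "twist": [[0, 0, 0], [0, 0, 0]], "gripper": [1, 1]}}

```text
time_s: 15.32
tcp_pos: [0.5139, -0.0811, 0.0798]
ee_rot: [[0.917, -0.398, 0.032], [-0.398, -0.917, -0.014], [0.034, -0.0, -0.999]]
wrist_force: [0.1, 1.1, -2.3]
gripper_width: 0.466
```

```bash
python3 look.py n; python3 - <<'E'
from h import *
print(r.sense()['moment'].round(3),r.sense()['time_s'])
E
```

```text
[ 0.5139 -0.0811  0.0798] [ 0.1  1.1 -2.3] 0.466
[[ 0.9167 -0.3983  0.0315]
 [-0.398  -0.9173 -0.0137]
 [ 0.0344 -0.     -0.9994]]
ring nominal [ 0.62115772 -0.12766801  0.07695034] [205.2353564  156.69850523] [309.73819711 171.061024  ]
axle proj [203.56291948 153.1478215 ] [310.75718326 169.51574443]
[0.05  0.133 0.016] 15.425
```

View pics/n_p.png

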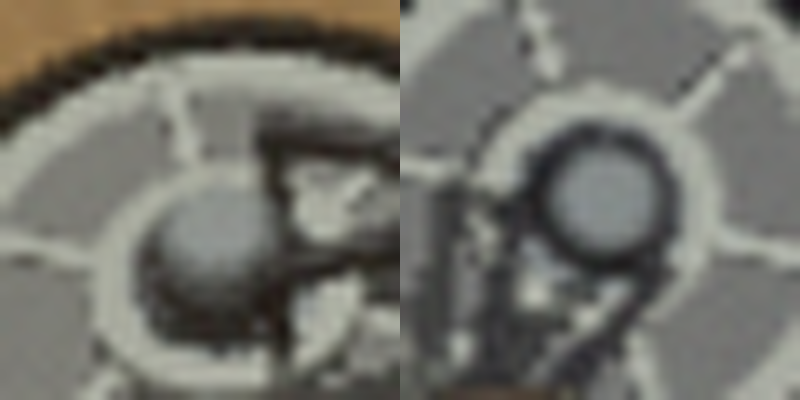

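>>> {"name": "servo_tool", "arguments": {"slide": [[0, 0, -0.015], [0, 0, 0]], "twist": [[0, 0, 0], [0, 0, 0]], "gripper": [1, 1]}}

```text
time_s: 15.68
tcp_pos: [0.5139, -0.0811, 0.0789]
ee_rot: [[0.917, -0.398, 0.032], [-0.398, -0.917, -0.014], [0.034, -0.0, -0.999]]
wrist_force: [0.0, -0.4, -1.6]
gripper_width: 0.464
```

```bash
python3 - <<'E'
from h import *
s=r.sense()
print(s['moment'].round(3),s['wrist_force'].round(2),s['tcp_pos'])
E
```

```text
[0.091 0.165 0.009] [ 0.01 -0.37 -1.56] [ 0.51388474 -0.08107868  0.07888321]
```

>>> {"name": "servo_tool", "arguments": {"slide": [[0, 0, -0.015], [0, 0, 0]], "twist": [[0, 0, 0], [0, 0, 0]], "gripper": [1, 1]}}

```text
time_s: 15.92
tcp_pos: [0.5138, -0.0811, 0.078]
ee_rot: [[0.917, -0.398, 0.031], [-0.398, -0.917, -0.014], [0.034, -0.0, -0.999]]
wrist_force: [0.1, -0.0, -1.1]
gripper_width: 0.463
```

```bash
python3 - <<'E'
from h import *
s=r.sense()
print(s['moment'].round(3),s['wrist_force'].round(2),s['tcp_pos'])
E
```

```text
[0.121 0.228 0.088] [ 0.14 -0.02 -1.07] [ 0.51384212 -0.08108184  0.07796039]
```

>>> {"name": "servo_tool", "arguments": {"slide": [[0, 0, -0.015], [0, 0, 0]], "twist": [[0, 0, 0], [0, 0, 0]], "gripper": [1, 1]}}

```text
time_s: 16.18
tcp_pos: [0.5138, -0.0811, 0.0771]
ee_rot: [[0.917, -0.398, 0.031], [-0.398, -0.917, -0.014], [0.034, -0.0, -0.999]]
wrist_force: [-0.7, -0.3, -0.9]
gripper_width: 0.468
```

```bash
python3 - <<'E'
from h import *
s=r.sense()
print(s['moment'].round(3),s['wrist_force'].round(2),s['tcp_pos'])
E
```

```text
[0.142 0.256 0.009] [-0.66 -0.34 -0.92] [ 0.51383262 -0.08108345  0.07706119]
```

>>> {"name": "servo_tool", "arguments": {"slide": [[0, 0, -0.015], [0, 0, 0]], "twist": [[0, 0, 0], [0, 0, 0]], "gripper": [1, 1]}}

```text
time_s: 16.42
tcp_pos: [0.5138, -0.0811, 0.0761]
ee_rot: [[0.917, -0.398, 0.031], [-0.398, -0.917, -0.014], [0.034, -0.0, -0.999]]
wrist_force: [-1.2, -0.1, -0.3]
gripper_width: 0.459
```

```bash
python3 look.py o; python3 - <<'E'
from h import *
s=r.sense()
print(s['moment'].round(3),s['wrist_force'].round(2),s['tcp_pos'])
E
```

```text
[ 0.5138 -0.0811  0.0761] [-1.2 -0.1 -0.3] 0.459
[[ 0.9167 -0.3983  0.0314]
 [-0.3981 -0.9173 -0.0136]
 [ 0.0342 -0.     -0.9994]]
ring nominal [ 0.62108553 -0.12766252  0.07333521] [205.38463596 157.43333849] [309.61611443 171.23181241]
axle proj [203.56291948 153.1478215 ] [310.75718326 169.51574443]
[ 0.166  0.259 -0.017] [-1.19  1.09 -1.23] [ 0.51381875 -0.08106316  0.07614638]
```

View pics/o_p.png

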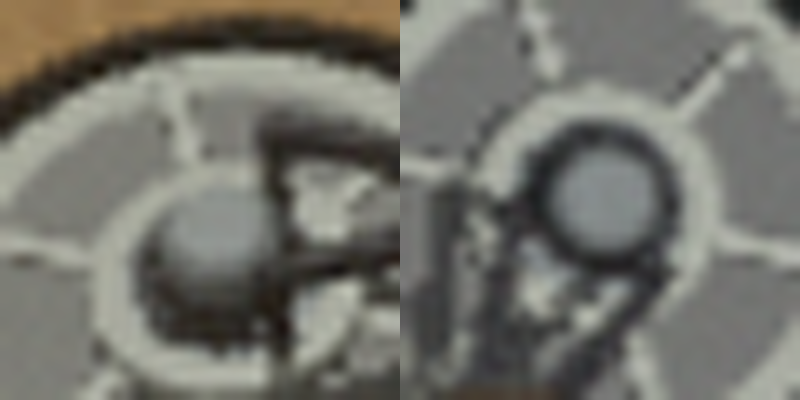

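Pictures n and o show the ring not moving although the TCP dropped about 3.7 mm. So it's already resting lightly on the hub (about 1.5 N) while the pliers pivot slightly in the grip. I'll back up and check how the ring follows.

>>> {"name": "servo_tool", "arguments": {"slide": [[0, 0, 0.02], [0, 0, 0.02], [0, 0, 0]], "twist": [[0, 0, 0], [0, 0, 0], [0, 0, 0]], "gripper": [1, 1, 1]}}

```text
time_s: 16.9
tcp_pos: [0.514, -0.0811, 0.0786]
ee_rot: [[0.917, -0.398, 0.032], [-0.398, -0.917, -0.014], [0.035, -0.0, -0.999]]
wrist_force: [0.5, 0.5, -1.3]
gripper_width: 0.467
```

```bash
python3 look.py p; python3 - <<'E'
from h import *
s=r.sense()
print(s['moment'].round(3),s['wrist_force'].round(2),s['tcp_pos'])
o=[]
for t in 'jmnop':
    c=load('scene',t)['image'][135:167,188:228]; o.append(cv2.resize(c,(400,320),interpolation=cv2.INTER_CUBIC))
cv2.imwrite('pics/cmp.png',cv2.resize(np.vstack([np.hstack([o[0],o[2]]),np.hstack([o[3],o[4]])]),(750,600)))
E
```

```text
[ 0.514  -0.0811  0.0786] [ 0.5  0.5 -1.3] 0.467
[[ 9.167e-01 -3.983e-01  3.180e-02]
 [-3.981e-01 -9.172e-01 -1.360e-02]
 [ 3.460e-02 -2.000e-04 -9.994e-01]]
ring nominal [ 0.62124587 -0.12765647  0.0758385 ] [205.24697752 156.9425145 ] [309.69803987 171.07850272]
axle proj [203.56291948 153.1478215 ] [310.75718326 169.51574443]
[0.    0.001 0.002] [ 0.08  0.44 -1.18] [ 0.51396227 -0.08110519  0.07854807]
```

View pics/cmp.png

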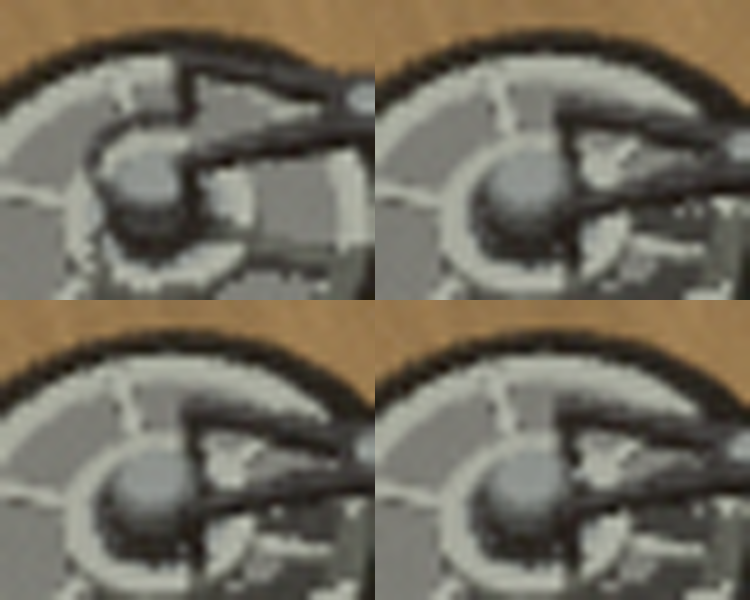

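>>> {"name": "servo_tool", "arguments": {"slide": [[0, 0, 0.02], [0, 0, 0], [0, 0, 0]], "twist": [[0, 0, 0], [0, 0, 0], [0, 0, 0]], "gripper": [1, 1, 1]}}

```text
time_s: 17.38
tcp_pos: [0.5136, -0.0811, 0.0796]
ee_rot: [[0.917, -0.398, 0.031], [-0.398, -0.917, -0.014], [0.034, 0.0, -0.999]]
wrist_force: [-0.7, 0.1, -1.0]
gripper_width: 0.465
```

```bash
python3 look.py q|head -1; python3 - <<'E'
from h import *
for i in range(3):
    s=r.sense()
    print(s['moment'].round(3),s['wrist_force'].round(2),s['tcp_pos'].round(4)); r.capture('top')
E
```

```text
[ 0.5136 -0.0811  0.0796] [-0.7  0.1 -1. ] 0.465
[ 0.024  0.179 -0.001] [-0.54  0.12 -2.43] [ 0.5137 -0.0811  0.0796]
[0.045 0.176 0.04 ] [ 0.17 -0.13 -1.45] [ 0.5137 -0.0811  0.0797]
[0.08  0.15  0.004] [-0.48 -0.24 -1.72] [ 0.5138 -0.0811  0.0797]
```

>>> {"name": "servo_tool", "arguments": {"slide": [[0, 0, 0.02], [0, 0, 0], [0, 0, 0]], "twist": [[0, 0, 0], [0, 0, 0], [0, 0, 0]], "gripper": [1, 1, 1]}}

```text
time_s: 18.0
tcp_pos: [0.5138, -0.0811, 0.081]
ee_rot: [[0.917, -0.398, 0.031], [-0.398, -0.917, -0.014], [0.034, -0.0, -0.999]]
wrist_force: [0.3, 0.5, -2.2]
gripper_width: 0.463
```

```bash
python3 look.py s|head -1; python3 - <<'E'
from h import *
for i in range(3):
    s=r.sense()
    print(s['moment'].round(3),s['wrist_force'].round(2),s['tcp_pos'].round(4)); r.capture('top')
o=[]
for t in 'opqs':
    c=load('scene',t)['image'][135:167,188:228]; o.append(cv2.resize(c,(400,320),interpolation=cv2.INTER_CUBIC))
cv2.imwrite('pics/cmp2.png',cv2.resize(np.vstack([np.hstack(o[:2]),np.hstack(o[2:])]),(750,600)))
E
```

```text
[ 0.5138 -0.0811  0.081 ] [ 0.3  0.5 -2.2] 0.463
[ 0.079  0.172 -0.007] [ 0.37  0.06 -1.55] [ 0.5138 -0.0811  0.081 ]
[0.036 0.195 0.022] [ 0.15  0.08 -2.74] [ 0.5138 -0.0811  0.0809]
[0.1   0.135 0.007] [ 0.3   0.05 -2.89] [ 0.5138 -0.0811  0.0809]
```

View pics/cmp2.png

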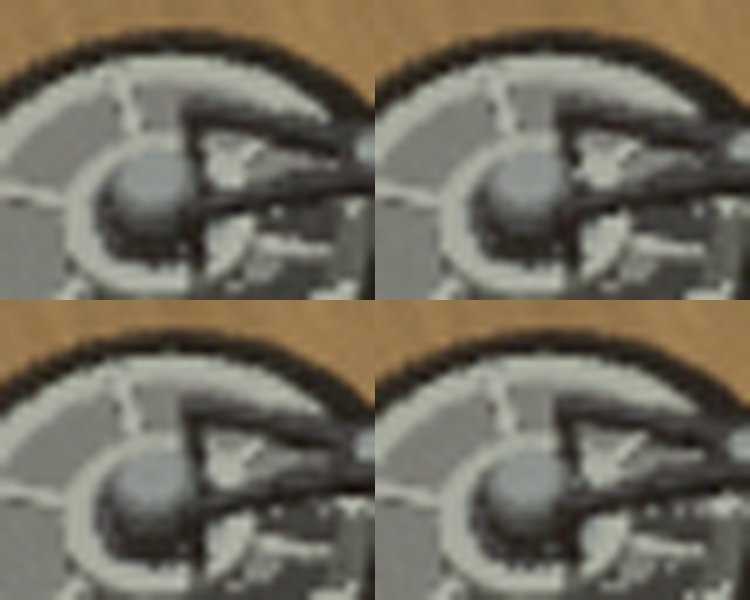

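```bash
python3 - <<'E'
from h import *
for t,z in zip('ijklmnopqs',[.1043,.1045,.0933,.0868,.0828,.0798,.0761,.0786,.0797,.081]):
    im=load('scene',t)['image'];g=cv2.cvtColor(im,cv2.COLOR_BGR2GRAY).astype(float);hs=cv2.cvtColor(im,cv2.COLOR_BGR2HSV)
    out=[]
    # upper jaw bottom/top row centroid at columns near tip
    for cols in((209,213),(214,218)):
        p=g[140:156,cols[0]:cols[1]].mean(1);w=np.clip(95-p,0,None)
        # strongest run
        i=w[:12].argmax();sl=slice(max(i-3,0),i+4);yy=np.arange(16)[sl];out.append(140+(w[sl]*yy).sum()/w[sl].sum())
    sub=g[138:162,220:236];w=np.clip(sub-120,0,None)*(hs[138:162,220:236,1]<60)
    sub[:]=sub
    yy,xx=np.mgrid[138:162,220:236]
    if t!='i' or 1:
        m=(w>0).astype(np.uint8);k,l,st,ce=cv2.connectedComponentsWithStats(m)
        print(t,z,np.round(out,2),[(tuple(ce[j].round(2)+[220,138]),st[j,4]) for j in range(1,k) if st[j,4]>4])
E
```

```text
i 0.1043 [141.53 141.85] [((np.float64(225.25), np.float64(145.75)), np.int32(8)), ((np.float64(223.22), np.float64(156.29)), np.int32(63))]
j 0.1045 [141.25 150.29] [((np.float64(226.5), np.float64(145.0)), np.int32(8)), ((np.float64(223.29), np.float64(156.12)), np.int32(69))]
k 0.0933 [140.34 141.04] [((np.float64(226.88), np.float64(147.12)), np.int32(8)), ((np.float64(223.53), np.float64(156.19)), np.int32(43))]
l 0.0868 [140.   146.78] [((np.float64(226.88), np.float64(148.88)), np.int32(8)), ((np.float64(223.7), np.float64(156.45)), np.int32(20))]
m 0.0828 [140.   140.53] [((np.float64(227.0), np.float64(149.5)), np.int32(6)), ((np.float64(224.3), np.float64(156.7)), np.int32(10))]
n 0.0798 [140.  140.5] [((np.float64(227.0), np.float64(150.29)), np.int32(7)), ((np.float64(225.4), np.float64(156.4)), np.int32(5))]
o 0.0761 [140.   140.52] [((np.float64(227.29), np.float64(150.57)), np.int32(7))]
p 0.0786 [140.   140.53] [((np.float64(227.12), np.float64(150.12)), np.int32(8)), ((np.float64(225.4), np.float64(156.4)), np.int32(5))]
q 0.0797 [140.   140.51] [((np.float64(227.12), np.float64(150.12)), np.int32(8)), ((np.float64(225.4), np.float64(156.4)), np.int32(5))]
s 0.081 [140.   140.53] [((np.float64(227.0), np.float64(150.0)), np.int32(9)), ((np.float64(224.86), np.float64(156.57)), np.int32(7))]
```

Force and image agree. The rivet row at TCP z=0.081 is back on the free-motion line, the force is back to the pliers' weight only, and hub contact was felt at TCP z≈0.080. So the ring now hovers about 1 mm above the hub, with its mid-height at about 79 mm. One last look.

```bash
python3 look.py t
```

```text
[ 0.5138 -0.0811  0.0809] [ 0.1 -0.  -2.4] 0.469
[[ 0.9167 -0.3984  0.0314]
 [-0.3981 -0.9172 -0.0136]
 [ 0.0342 -0.     -0.9994]]
ring nominal [ 0.62108417 -0.12767046  0.07813048] [205.21794265 156.44429179] [309.77785895 171.03599023]
axle proj [203.56291948 153.1478215 ] [310.75718326 169.51574443]
```

View pics/t_p.png

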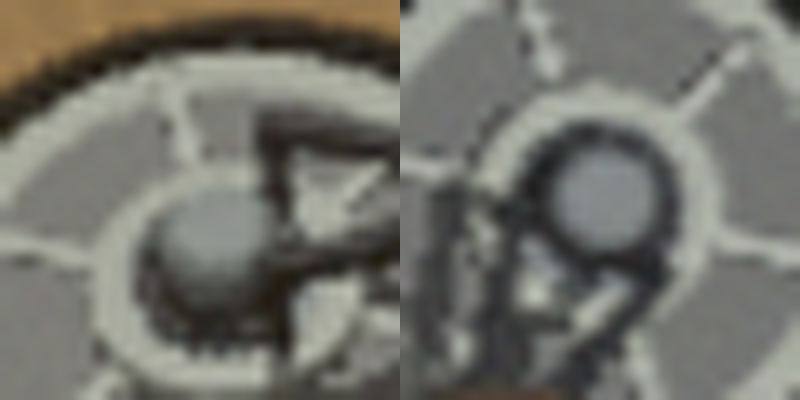

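View pics/t_scene.png

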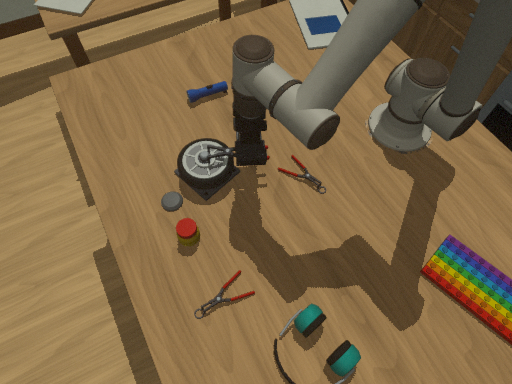

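The ring is concentric with the axle (top crop (605,192)) and sits just above the hub. The pliers are squeezed (width 0.469) and the other things are in place, so I'll hand in.

```bash
python3 -c "
from station import r
print(r.finish_job())"
```

```text
the job is handed in; nothing more can be done
None
```

The job is done and handed in at about 19 s. The ring is held open around the axle at the groove, with the pliers still squeezed in the gripper.

**What I did**
- **Wheel:** I pressed it down with the fingers either side of the axle until it hit the hard stop at about 29 N. The picture afterwards matched a hub face at 76 mm.
- **Pliers:** I picked the largest of the three pairs, with red handles measuring about 82 mm against 63 mm on the other two. I gripped and squeezed them to the stop, then lifted them.
- **Corrections:** I fitted the ring's arc in the pictures and found it about 3 mm further forward than planned, with a 2° nose-down droop. I shifted back and tilted nose-up to match before lowering.

**Last checks**
- **Squeeze:** the gripper opening is 0.469 (about 41 mm), which matches handles squeezed to the stop.
- **Height:** touch and nominal height put the ring's mid-height at about 78 to 79 mm, roughly 1 mm above the hub.
- **Load:** the wrist force shows only the pliers' weight, with no sideways push.
- **Position:** both views show the ring around the axle, concentric in the top view. The other things are where they were.

**What disagreed**
- **Hub contact:** I missed the first contact in the noisy force readings and went about 4 mm too low. The ring rested lightly on the hub (about 1.5 N) while the pliers pivoted in the grip. I backed off, and the rivet returned to its normal line.
- **Camera views:** the two views disagree by about 2 mm, so centring is good to about 1 mm.

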